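Set the length stop and seat the blank for the next saw cut

TASK

Set up the cut-off jig for its next cut, with the fingertips only and without gripping or lifting anything: press down the sprung pad in the middle of the sliding length stop to free its brake, and keeping it pressed push the slide along the fence until it rests against the small set stop clamped on the same fence; then let the pad come up so that the brake bites. After that push the wooden blank gently along the bed by its free end until its other end rests against the plate of the slide, without driving the slide off the set stop. Never drag the slide with its brake on, and leave the things lying about where they are.

Things in the scene. Friction and masses are not known exactly. Their poses are not given: they have to be found in the camera images.
- cut_jig: Cut-off jig fixed to the bench, turned up to 0.27 rad: brown wooden base 120 x 320 x 15 mm (its x, y, z); an aluminium fence along y on it (x = 12 to 48 mm), top 45 mm above the bench. Origin: centre of the base's underside; z up. The slide starts at the +y part of the fence; the -y end is open for the blank. A saw kerf crosses fence and strip at y = -80 mm.
- bed (a point): Point on the floor of the jig's bed (jig frame -12, 0, 15 mm). The bed, where the blank lies in front of the fence, is 48 mm wide (x = -36 to 12 mm), floor 15 mm above the bench, bounded in front by a strip 11 mm wide and only 5 mm higher than the floor. Axes as the jig's.
- stop_slide (a joint): Travel of the sliding length stop along the fence in m, 0 at its +y limit, growing as it is pushed towards the jig's -y (the kerf). Pad pressed, it runs with about 1 N of friction; pad up, its brake holds against about 20 N.
- pad_top (a point): Centre of the flat top of the black ribbed brake pad in the middle of the sliding stop, 73 mm above the bench when up. Pad 32 x 42 mm (jig x, y) with a 4 mm high ridge along each of its two y ends, 32 mm clear between; a fingertip drives the slide by friction or against a ridge. Slide: grey saddle 46 x 56 mm, top 64 mm above the bench. Axes as the jig's.
- brake_pad (a joint): How far the pad is pressed down, in m: about 0 (or 0.001 less) up, brake on; 0.006 at the bottom. A spring resists with about 11 N at the start and 13 N at the bottom; pressed 0.003 or more the brake is fully free.
- slide_nose (a point): Centre of the slide's -y end face, 28 mm from the middle of the pad: the face that comes to rest against the set stop. 55 mm above the bench. Axes as the jig's.
- set_face (a point): Centre of the +y face of the set stop, where slide_nose must arrive (same height). The set stop is a plain steel block 46 x 24 mm (jig x, y) on the fence, top 63 mm above the bench, clamped by a knurled brass screw at its back; it cannot move. Axes as the jig's.
- plate_face (a point): Middle of the -y face of the slide's stop plate, which hangs over the bed in front of the fence: 44 mm wide, from 18 to 57 mm above the bench. It lies in the same plane as slide_nose and moves with the slide. Axes as the jig's.
- work_centre (a point): Centre of the blank, a pale plain wooden block 45 x 100 x 22 mm (its x, y, z), about 0.1 kg, lying on the bed with its long side y along the fence, 1.5 mm play on either side; centre 26 mm above the bench. Its -y end, which may stand out up to 15 mm beyond the base, is the one to push. Axes as the jig's.
- work_left_end (a point): Middle of the blank's +y end face, 50 mm from its centre, the end that must come to rest against the stop plate.
- workpiece: The same blank; origin at the centre of its underside.
- pencil: Bystander: flat red pencil, 168 mm, on the bench in front of the jig. Leave.
- cut_piece: Bystander: wooden off-cut 60 x 90 x 19 mm on the bench in front of the jig. Leave.
- square: Bystander: combination square, rule 300 mm. Leave.
- glue: Bystander: glue bottle 101 mm high beside the vice. Leave.

How it is judged:
By the outcome, as a careful person would: the job done as asked, in the order asked, and still so for the second after the job is handed in, with the robot touching nothing.
It also fails if it takes over 43 s, if anything falls off the work surface, if the arm or the gripper's body presses on something with over 40 N, if the wrist force passes 120 N, or if a joint passes its speed limit or range.

ROBOT

A 6-joint arm with a two-finger parallel gripper is mounted at the origin on the work surface; the furniture and walls round the work are solid. World frame = base frame: x ahead of the robot, y to its left, z up, the work surface at z = 0. Lengths are in m, angles in rad, forces in N, time in s.
With the tool pointing down it reaches from about 0.325 to 0.9 m from the base axis. Payload 6.1 kg.
Tool frame: the origin (TCP) lies between the finger pads; the fingertips stand 17 mm ahead of it and the grasp point (between the pads) lies 2 mm behind it; z points along the fingers, y is the direction in which the jaws open and shut (so a half turn about z gives the same grasp; the last joint's range is limited). The gripper opens to 85 mm and grips with 20 to 120 N. Pads are 22 mm wide; open, the fingers measure 114 mm over their backs; the gripper's body (76 mm by 85 mm) begins 54 mm behind the grasp point. The pads swing forward as they close: fully open they stand 13 mm farther back than shut.
Start: joints at [1.037, 0.22, 1.526, -0, 1.395, -0.126], TCP at [0.248, 0.574, 0.248] pointing down, gripper open.
Joint ranges: [-2.98, 2.98], [-0.91, 2.08], [0.09, 2.57], [-1.24, 4.39], [0.2, 2.65], [-2.68, 2.68]. Speed limits (rad/s): [2.57, 2.57, 3.01, 3.14, 3.14, 3.14].

INTERFACE

Orientations are given as a 3x3 rotation matrix whose columns are the frame's x, y, z axes.
In Python, from plant import env gives the robot as it stands.
- The arm moves only by the tool drive_tool, never from a script. Its argument "commands" is a list of rows, each a list of 3 entries, a list of its own where there are three numbers: the shift along the world's x, y, z in m, then the turn, a rotation vector about the world's x, y, z in rad, then the finger opening in m, from 0 to 0.0854. In form: [[[tx, ty, tz], [wx, wy, wz], fingers], ...]. A call has 1 to 20 rows; each row is the pose to reach, as a shift and turn from the pose commanded when the call began; what a row does not reach only later rows make up. A row lasts 1/8 s, in which the tool goes at most 62.5 mm and 10.7 degrees, less where a joint would pass 70% of its speed; a pose out of reach is approached as far as the arm can. A call with a gripper value outside its range is refused whole. The fingers move at their own pace and stop on an object; the grip force is fixed at half the most. Time passes only in rows, so rows that repeat a pose let the fingers close. It gives the time, the measured TCP pose, the force and the opening at its end, in the units of the state.
- env.state(): the state, without advancing time (a new reading comes with each control period).
- env.snapshot(name): name is "scene" or "side" or "wrist"; returns the picture (384x512x3 uint8, red, green, blue); there is no depth.
- env.camera_info(name): a dict with "mtx" (3x3 intrinsics, pixels), "D" ([k1, k2, p1, p2, k3] as OpenCV has them; the pictures are not rectified), "rvec" (rotation vector, rad) and "tvec" (3), from world to camera coordinates, as OpenCV has them; the wrist camera has in their place "tool_from_camera" (4x4, takes a point from camera to tool coordinates, whose origin is the TCP and whose axes are the flange's). Camera axes: x right, y down, z forward; pixel columns grow to the right and rows downward; lengths in m; the calibration is good to about 2 mm. A picture is of the moment at which its call begins: read the wrist's pose just before it. camera_info takes no time and is no camera call.
- env.sign_off(): hands the job in, once; it reports no verdict.
The state is a dict: "time_s": time; "q": joint angles; "qd": joint speeds; "joint_torque": joint torques, N m; "eef_pos": TCP position; "tcp_rot": TCP orientation; "wrist_force": force on the tool from outside, world axes, zero at the start; "moment": the same for the moment, N m; "finger_gap": opening from 0.0 (shut) to 1.0 (fully open).
Only numpy, scipy, OpenCV 4.12 (cv2) and the standard library are available. Lean on these libraries where they do the work, as an engineer would, in place of code of your own. Each camera call takes 0.05 s, during which the arm holds its last target. There are 200 camera calls.

## Working session

There is one attempt and no reset: what is moved stays moved. The work goes in short steps, Python scripts to look and compute and a tool call to move; the robot and the scene stay as the last step left them, time stands still between calls to the robot, and variables do not carry over. Pictures are saved under pics/ and viewed, about 8 in all and at most 12, crops included, and the job is handed in when it is done.

Besides the shell and the picture viewer there is one more tool, called after ">>>" as name([rows], argument=value, ...), one row to a line, values as JSON. drive_tool: Moves the arm, as the interface text tells. Its arguments: {"type":"object","properties":{"commands":{"type":"array","items":{"type":"array"}}},"required":["commands"]}

```bash
mkdir -p pics; ls
python3 - <<'E'
from plant import env
import cv2,numpy as np
s=env.state();print(s)
for n in("scene","side"):
    c=env.camera_info(n);print(n,c)
    cv2.imwrite(f"pics/{n}0.png",cv2.cvtColor(env.snapshot(n),cv2.COLOR_RGB2BGR))
a=cv2.imread("pics/scene0.png");b=cv2.imread("pics/side0.png")
E
```

```text
pics
{'time_s': 0.0, 'q': array([ 1.03688822e+00,  2.21239969e-01,  1.52759929e+00, -5.02937683e-05,
        1.39468828e+00, -1.26130042e-01]), 'qd': array([ 0.00012691, -0.00150441, -0.00114961,  0.00055135,  0.00063761,
       -0.0001269 ]), 'joint_torque': array([-2.37054792e-04, -4.96908081e+01, -3.89393449e+01, -7.12411497e-05,
        1.10941526e-02, -8.07034439e-06]), 'eef_pos': array([0.24760182, 0.57324678, 0.24719689]), 'tcp_rot': array([[-9.18007663e-01,  3.96561526e-01, -9.42036912e-04],
       [ 3.96562597e-01,  9.18006126e-01, -1.69078841e-03],
       [ 1.94294024e-04, -1.92573332e-03, -9.99998127e-01]]), 'wrist_force': array([-0.25401316,  0.31684689,  0.47462348]), 'moment': array([-0.06028306,  0.01890659, -0.02809903]), 'finger_gap': 1.002292922839366}
scene {'mtx': array([[403.63068822,   0.        , 251.14253693],
       [  0.        , 403.63068822, 189.61270902],
       [  0.        ,   0.        ,   1.        ]]), 'D': array([-0.03583943,  0.        ,  0.        ,  0.        ,  0.        ]), 'rvec': array([ 2.19797817, -0.87240362,  0.36818749]), 'tvec': array([-0.27441512,  0.3071312 ,  1.0976118 ])}
side {'mtx': array([[351.550845  ,   0.        , 253.49748076],
       [  0.        , 351.550845  , 189.13408639],
       [  0.        ,   0.        ,   1.        ]]), 'D': array([0.00229237, 0.        , 0.        , 0.        , 0.        ]), 'rvec': array([ 0.24101229, -2.43757826,  1.72149145]), 'tvec': array([0.46740744, 0.09115413, 0.9923708 ])}
```

View pics/scene0.png

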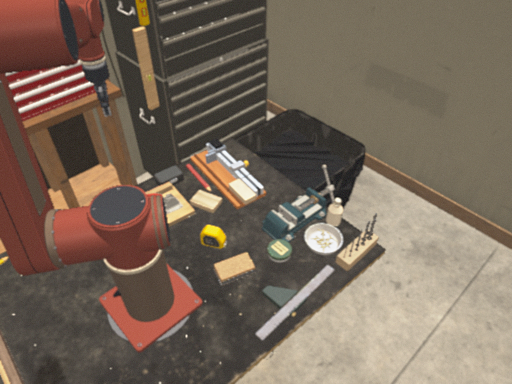

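View pics/side0.png

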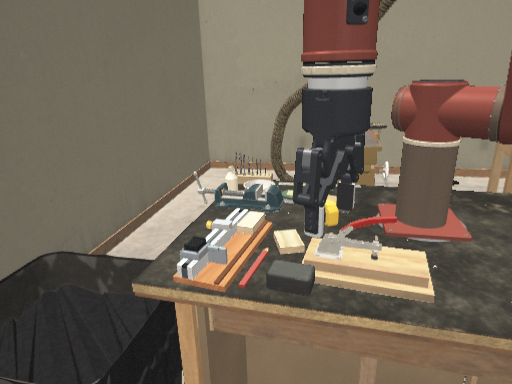

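The scene view shows the jig at about (190–265, 145–205). In the side view it is at about (178–272, 210–290): black pad near (195,242), set stop with brass screw near (215,225), blank near (250,222). The rough positions come next, so I can bring the wrist camera over.

```bash
cat > h.py <<'E'
import cv2,numpy as np
from plant import env
def cam(n,s=None):
    c=env.camera_info(n)
    if n=="wrist":
        s=s or env.state();T=np.eye(4);T[:3,:3]=s["tcp_rot"];T[:3,3]=s["eef_pos"]
        M=T@np.array(c["tool_from_camera"]);R,o=M[:3,:3],M[:3,3]
    else:
        Rc=cv2.Rodrigues(c["rvec"])[0];R=Rc.T;o=-R@c["tvec"]
    return c["mtx"],c["D"],R,o
def cast(C,uv,z):
    K,D,R,o=C;p=cv2.undistortPoints(np.array(uv,float).reshape(-1,1,2),K,D)[:,0]
    d=np.c_[p,np.ones(len(p))]@R.T
    return o+d*((z-o[2])/d[:,2])[:,None]
def proj(C,P):
    K,D,R,o=C;return cv2.projectPoints((np.atleast_2d(P)-o)@R,np.zeros(3),np.zeros(3),K,D)[0][:,0]
E
python3 - <<'E'
from h import *
print(cast(cam("side"),[(195,242)],.073),cast(cam("side"),[(250,218)],.037),cast(cam("scene"),[(245,188)],.037),cast(cam("scene"),[(215,150)],.073))
print(env.camera_info("wrist"))
print(cast(cam("side"),[(178,280),(223,291),(272,228)],.0075))
E
```

```text
[[0.52841576 0.35125024 0.073     ]] [[0.45857029 0.13131198 0.037     ]] [[0.46727928 0.12679282 0.037     ]] [[0.49829995 0.32047685 0.073     ]]
{'mtx': array([[285.7435333 ,   0.        , 256.38828641],
       [  0.        , 285.7435333 , 197.7674679 ],
       [  0.        ,   0.        ,   1.        ]]), 'D': array([-0.03869393,  0.        ,  0.        ,  0.        ,  0.        ]), 'tool_from_camera': array([[-4.75525532e-04, -9.44840077e-01, -3.27531683e-01,
         8.50227939e-02],
       [ 9.99999851e-01, -3.61024989e-04, -4.10386505e-04,
        -5.61784322e-04],
       [ 2.69502494e-04, -3.27531829e-01,  9.44840107e-01,
        -1.26459639e-01],
       [ 0.00000000e+00,  0.00000000e+00,  0.00000000e+00,
         1.00000000e+00]])}
[[0.55273525 0.40079865 0.0075    ]
 [0.44793193 0.42074555 0.0075    ]
 [0.39966566 0.1229443  0.0075    ]]
```

>>> drive_tool([
  [[0.02, -0.03, 0.03], [0, 0, -0.13], 0],
  [[0.04, -0.06, 0.03], [0, 0, -0.26], 0],
  [[0.07, -0.09, 0.03], [0, 0, -0.4], 0],
  [[0.1, -0.12, 0.03], [0, 0, -0.53], 0],
  [[0.12, -0.15, 0.03], [0, 0, -0.66], 0],
  [[0.14, -0.17, 0.03], [0, 0, -0.79], 0],
  [[0.16, -0.2, 0.03], [0, 0, -0.92], 0],
  [[0.19, -0.23, 0.03], [0, 0, -1.06], 0],
  [[0.21, -0.26, 0.03], [0, 0, -1.2], 0],
  [[0.23, -0.28, 0.03], [0, 0, -1.32], 0],
  [[0.23, -0.28, 0.03], [0, 0, -1.32], 0],
  [[0.23, -0.28, 0.03], [0, 0, -1.32], 0],
])

```text
time_s: 1.6
eef_pos: [0.4774, 0.294, 0.2779]
tcp_rot: [[0.155, 0.988, -0.001], [0.988, -0.155, 0.0], [-0.0, -0.001, -1.0]]
wrist_force: [-0.9, 0.4, 0.6]
finger_gap: 0.002
```

Run:
```python
from h import *
import pickle
s=env.state();print(s["time_s"],s["eef_pos"],s["tcp_rot"],s["finger_gap"])
im=env.snapshot("wrist");pickle.dump((s,im),open("w1.pkl","wb"))
sd=env.snapshot("side");pickle.dump(sd,open("sd1.pkl","wb"))
cv2.imwrite("pics/w1.png",cv2.cvtColor(im,cv2.COLOR_RGB2BGR))
cv2.imwrite("pics/w1b.png",cv2.resize(cv2.cvtColor(im,cv2.COLOR_RGB2BGR),(768,576),interpolation=cv2.INTER_CUBIC))
```

```text
1.6 [0.47735191 0.29401624 0.27790298] [[ 1.54966246e-01  9.87919203e-01 -1.05400301e-03]
 [ 9.87919762e-01 -1.54966238e-01  8.95621874e-05]
 [-7.48546770e-05 -1.05514952e-03 -9.99999441e-01]] 0.0017956101206584845
```

View pics/w1b.png

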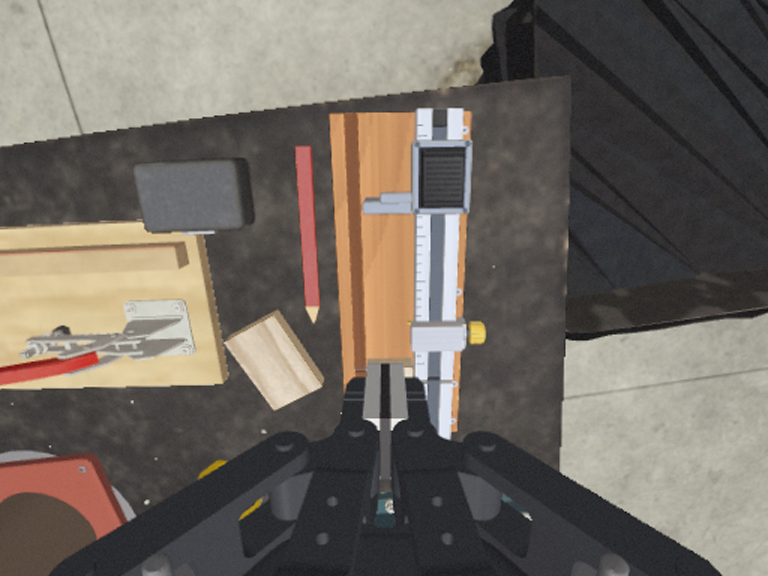

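The wrist view, enlarged 1.5×, shows the black pad at x 420–465, y 149–209 and the plate at about (365–413, 195–213). The set stop is at x 411–467, y 322–350, with the brass screw at its right. The blank's +y end is near y 360, partly behind the fingers.

```bash
python3 - <<'E'
from h import *
import pickle
s,im=pickle.load(open("w1.pkl","rb"));C=cam("wrist",s)
g=cv2.cvtColor(im,cv2.COLOR_RGB2GRAY)
hsv=cv2.cvtColor(im,cv2.COLOR_RGB2HSV)
# pad blob
m=((g<75)).astype(np.uint8);m[:, :270]=0;m[:,325:]=0;m[:92]=0;m[150:]=0
n,l,st,ce=cv2.connectedComponentsWithStats(m);i=1+st[1:,4].argmax();print("pad",st[i],ce[i])
r=cv2.minAreaRect(cv2.findContours((l==i).astype(np.uint8),0,2)[0][0]);bp=cv2.boxPoints(r)+0.0
print(r);W=cast(C,bp,.075);print(W)
print("pad sides",np.linalg.norm(W-np.roll(W,1,0),axis=1),W.mean(0))
# base left edge: orange-brown against dark, rows 85..240
o=((hsv[...,0]<20)&(hsv[...,1]>90)&(g>60)).astype(np.uint8)
pts=[]
for y in range(82,230,4):
    xs=np.flatnonzero(o[y,216:300]);
    if len(xs):pts.append((216+xs[0]-.5,y))
P=cast(C,pts,.015);vx,vy,x0,y0=cv2.fitLine(P[:,:2].astype(np.float32),cv2.DIST_HUBER,0,.001,.001).ravel()
print("left edge",(vx,vy),(x0,y0),"yaw",np.arctan2(-vx*np.sign(vy),vy*np.sign(vy)),"tool",np.arctan2(s["tcp_rot"][1,1],s["tcp_rot"][0,1]))
print("far left corner",cast(C,[(220,75.5)],.015))
# fence profile & set stop column
print("col 300 rows135-245",[int(v) for v in g[135:245,290:308].mean(1)])
print("row profile through set stop 222", [int(v) for v in g[218:228,265:330].mean(0)])
print("col blank 248..",[tuple(map(int,im[y,246:252].mean(0))) for y in range(230,250)])
E
python3 -c "
import cv2
a=cv2.imread('pics/w1.png')[60:300,200:340]
cv2.imwrite('pics/w1c.png',cv2.resize(a[20:220],None,fx=3,fy=3,interpolation=cv2.INTER_CUBIC))"
```

```text
pad [ 279   98   31   41 1049] [292.98188751 118.31077216]
((294.0, 118.0), (40.0, 30.0), 90.0)
[[0.51418874 0.37456445 0.075     ]
 [0.54665153 0.36957104 0.075     ]
 [0.54232489 0.32634247 0.075     ]
 [0.50848899 0.33159008 0.075     ]]
pad sides [0.04335071 0.03284459 0.04344455 0.03424041] [0.52791354 0.35051701 0.075     ]
left edge (np.float32(0.1402809), np.float32(0.99011177)) (np.float32(0.43254128), np.float32(0.31101787)) yaw -0.14074512 tool -0.1555933662261862
far left corner [[0.44854164 0.4126493  0.015     ]]
col 300 rows135-245 [63, 62, 50, 97, 164, 182, 174, 162, 172, 182, 180, 180, 180, 180, 180, 179, 179, 179, 178, 179, 180, 181, 182, 182, 182, 181, 181, 181, 182, 182, 182, 181, 181, 181, 180, 180, 181, 182, 182, 182, 181, 180, 180, 182, 182, 182, 182, 182, 182, 181, 180, 181, 181, 181, 182, 182, 181, 186, 189, 185, 187, 188, 183, 182, 182, 181, 180, 180, 182, 183, 183, 184, 184, 185, 184, 183, 180, 178, 165, 140, 136, 139, 158, 204, 215, 211, 211, 213, 212, 210, 211, 213, 213, 210, 212, 213, 213, 213, 207, 190, 180, 180, 180, 180, 179, 179, 179, 180, 180, 180]
row profile through set stop 222 [158, 157, 155, 153, 155, 156, 157, 159, 144, 165, 206, 210, 210, 210, 210, 210, 210, 210, 210, 210, 210, 210, 211, 210, 211, 211, 211, 211, 211, 211, 212, 212, 211, 211, 211, 211, 211, 211, 212, 211, 212, 212, 212, 209, 195, 193, 92, 106, 143, 193, 198, 199, 199, 199, 200, 201, 201, 192, 143, 77, 79, 78, 79, 81, 82]
col blank 248.. [(218, 163, 111), (218, 161, 110), (218, 162, 111), (219, 163, 114), (218, 162, 112), (218, 163, 112), (218, 163, 113), (218, 164, 113), (208, 158, 112), (170, 141, 111), (153, 135, 112), (154, 137, 112), (133, 127, 120), (139, 137, 136), (140, 138, 136), (139, 138, 136), (140, 138, 136), (140, 138, 136), (140, 138, 137), (140, 138, 136)]
```

View pics/w1c.png

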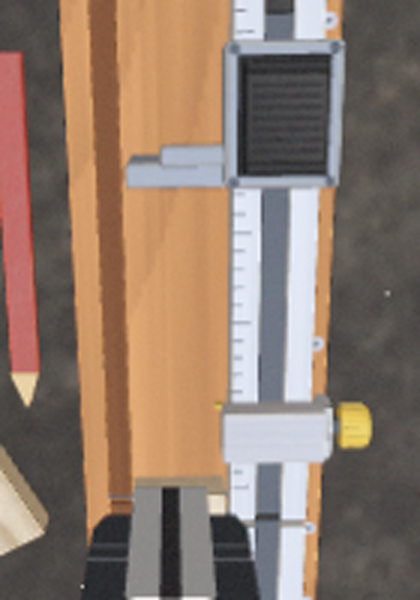

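Run:
```python
from h import *
import pickle
s,im=pickle.load(open("w1.pkl","rb"));C=cam("wrist",s)
yaw=-.1407;ex=np.array([np.cos(yaw),np.sin(yaw)]);ey=np.array([-ex[1],ex[0]]);c=np.array([.4855,.2458])
J=lambda uv,z:[(round(float((p[:2]-c)@ex*1000),1),round(float((p[:2]-c)@ey*1000),1)) for p in cast(C,uv,z)]
print("set top edge",J([(275,217.5),(309,217)],.063),"back edge",J([(274,234),(309,232)],.063),"bottom",J([(275,213.5)],.045))
print("slide -y top edge",J([(275,142),(311,141.5)],.064),"+y",J([(275,94),(314,93.5)],.064))
print("plate -y edge",J([(243,142),(270,142)],.057))
print("blank +y top edge",J([(246,242),(270,242)],.037),"bottom",J([(246,238.8)],.015))
print("kerf",J([(288,254)],.045))
print("fingertip",proj(C,s["eef_pos"]+np.array([0,0,-.017])))
```

```text
set top edge [(7.5, -15.1), (51.6, -15.1)] back edge [(6.3, -38.8), (52.6, -36.6)] bottom [(8.6, -16.9)]
slide -y top edge [(6.9, 82.1), (49.5, 82.2)] +y [(6.6, 135.9), (50.6, 135.9)]
plate -y edge [(-31.3, 81.7), (1.3, 81.2)]
blank +y top edge [(-32.3, -63.8), (2.2, -64.3)] bottom [(-33.3, -70.0)]
kerf [(27.6, -79.8)]
fingertip [[257.67143403 254.48352756]]
```

>>> drive_tool([
  [[0.025, 0.028, -0.03], [0, 0, 0.015], 0],
  [[0.051, 0.056, -0.07], [0, 0, 0.015], 0],
  [[0.051, 0.056, -0.12], [0, 0, 0.015], 0],
  [[0.051, 0.056, -0.165], [0, 0, 0.015], 0],
  [[0.051, 0.056, -0.178], [0, 0, 0.015], 0],
  [[0.051, 0.056, -0.178], [0, 0, 0.015], 0],
  [[0.051, 0.056, -0.178], [0, 0, 0.015], 0],
])

```text
time_s: 2.58
eef_pos: [0.5303, 0.3507, 0.1031]
tcp_rot: [[0.141, 0.99, 0.004], [0.99, -0.141, 0.002], [0.002, 0.003, -1.0]]
wrist_force: [-1.0, 1.3, -0.1]
finger_gap: -0.005
```

Run:
```python
from h import *
s=env.state();print(s["time_s"],s["eef_pos"],s["wrist_force"])
a=env.snapshot("wrist");b=env.snapshot("side")
b=cv2.resize(b[190:300,150:290],(480,384),interpolation=cv2.INTER_CUBIC);a=a[120:312,140:380];a=cv2.resize(a,(480,384),interpolation=cv2.INTER_CUBIC)
cv2.imwrite("pics/w2.png",cv2.cvtColor(cv2.resize(np.hstack([a,b]),(800,320)),cv2.COLOR_RGB2BGR))
```

```text
2.575 [0.5302969  0.3507441  0.10307904] [-0.97871263  1.2827234  -0.13936887]
```

View pics/w2.png

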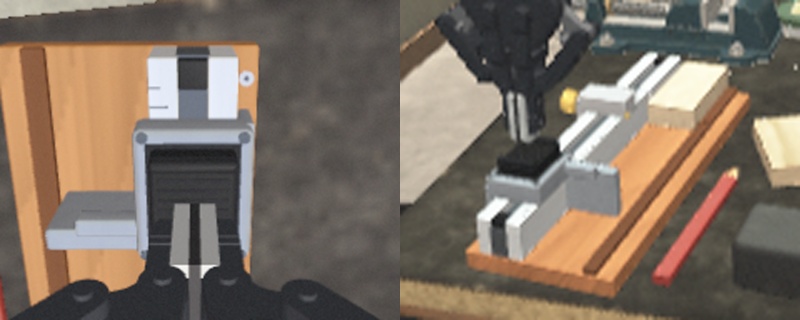

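Left (wrist): the fingers (x 172–218) are centred on the pad (x 150–240). Right (side): the tips stand just above the pad. Next I press.

>>> drive_tool([
  [[-0.001, 0, 0], [0, 0, 0], 0],
  [[-0.001, 0, -0.004], [0, 0, 0], 0],
  [[-0.001, 0, -0.008], [0, 0, 0], 0],
  [[-0.001, 0, -0.011], [0, 0, 0], 0],
  [[-0.001, 0, -0.013], [0, 0, 0], 0],
  [[-0.001, 0, -0.014], [0, 0, 0], 0],
  [[-0.001, 0, -0.014], [0, 0, 0], 0],
  [[-0.001, 0, -0.014], [0, 0, 0], 0],
])

```text
time_s: 3.68
eef_pos: [0.528, 0.3505, 0.0881]
tcp_rot: [[0.141, 0.99, 0.0], [0.99, -0.141, 0.001], [0.001, 0.0, -1.0]]
wrist_force: [-4.5, 0.0, 11.4]
finger_gap: -0.0
```

>>> drive_tool([
  [[0, 0, -0.001], [0, 0, 0], 0],
  [[0, 0, -0.002], [0, 0, 0], 0],
  [[0, 0, -0.003], [0, 0, 0], 0],
  [[0, 0, -0.0045], [0, 0, 0], 0],
  [[0, 0, -0.0045], [0, 0, 0], 0],
  [[0, 0, -0.0045], [0, 0, 0], 0],
])

```text
time_s: 4.42
eef_pos: [0.5281, 0.3507, 0.0839]
tcp_rot: [[0.141, 0.99, 0.001], [0.99, -0.141, 0.001], [0.002, 0.0, -1.0]]
wrist_force: [-5.6, -0.5, 13.3]
finger_gap: -0.002
```

>>> drive_tool([
  [[-0.0003, -0.002, 0], [0, 0, 0], 0],
  [[-0.0007, -0.005, 0], [0, 0, 0], 0],
  [[-0.0013, -0.009, 0], [0, 0, 0], 0],
  [[-0.002, -0.014, 0], [0, 0, 0], 0],
  [[-0.0027, -0.019, 0], [0, 0, 0], 0],
  [[-0.0034, -0.024, 0], [0, 0, 0], 0],
  [[-0.0041, -0.029, 0], [0, 0, 0], 0],
  [[-0.0043, -0.03, 0], [0, 0, 0], 0],
  [[-0.0043, -0.03, 0], [0, 0, 0], 0],
])

```text
time_s: 5.55
eef_pos: [0.5239, 0.3208, 0.0839]
tcp_rot: [[0.141, 0.99, 0.001], [0.99, -0.141, 0.002], [0.002, 0.001, -1.0]]
wrist_force: [-5.3, 1.3, 13.2]
finger_gap: 0.001
```

Run:
```python
from h import *
s=env.state();print(s["time_s"],s["eef_pos"],s["wrist_force"])
a=env.snapshot("wrist");b=env.snapshot("side")
b=cv2.resize(b[190:300,150:290],(480,384),interpolation=cv2.INTER_CUBIC);a=a[120:312,140:380];a=cv2.resize(a,(480,384),interpolation=cv2.INTER_CUBIC)
cv2.imwrite("pics/w3.png",cv2.cvtColor(cv2.resize(np.hstack([a,b]),(800,320)),cv2.COLOR_RGB2BGR))
```

```text
5.55 [0.5238828  0.32080463 0.08393314] [-5.32254737  1.25214874 13.16147706]
```

View pics/w3.png

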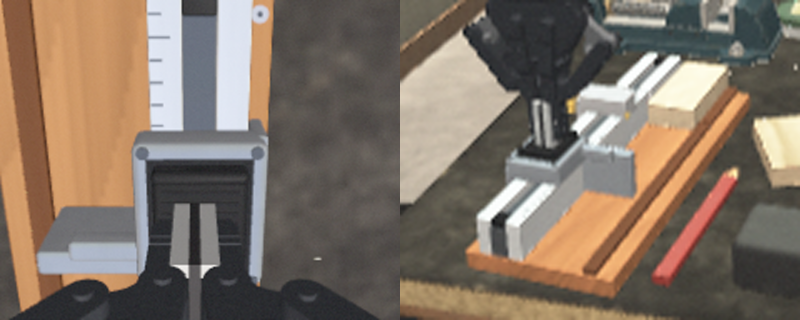

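The slide follows the finger with about 1 N of drag. I carry on to roughly 9 mm short of the set stop.

>>> drive_tool([
  [[-0.0003, -0.002, 0], [0, 0, 0], 0],
  [[-0.0007, -0.005, 0], [0, 0, 0], 0],
  [[-0.0014, -0.01, 0], [0, 0, 0], 0],
  [[-0.0023, -0.016, 0], [0, 0, 0], 0],
  [[-0.0031, -0.022, 0], [0, 0, 0], 0],
  [[-0.004, -0.028, 0], [0, 0, 0], 0],
  [[-0.0048, -0.034, 0], [0, 0, 0], 0],
  [[-0.0057, -0.04, 0], [0, 0, 0], 0],
  [[-0.0065, -0.046, 0], [0, 0, 0], 0],
  [[-0.0074, -0.052, 0], [0, 0, 0], 0],
  [[-0.0081, -0.057, 0], [0, 0, 0], 0],
  [[-0.0081, -0.057, 0], [0, 0, 0], 0],
  [[-0.0081, -0.057, 0], [0, 0, 0], 0],
])

```text
time_s: 7.28
eef_pos: [0.5159, 0.2634, 0.0838]
tcp_rot: [[0.141, 0.99, 0.001], [0.99, -0.141, 0.001], [0.001, 0.001, -1.0]]
wrist_force: [-5.8, -1.1, 14.3]
finger_gap: 0.001
```

>>> drive_tool([
  [[-0.0001, -0.001, 0], [0, 0, 0], 0],
  [[-0.0003, -0.002, 0], [0, 0, 0], 0],
  [[-0.0004, -0.003, 0], [0, 0, 0], 0],
  [[-0.0006, -0.004, 0], [0, 0, 0], 0],
  [[-0.0007, -0.005, 0], [0, 0, 0], 0],
  [[-0.0009, -0.006, 0], [0, 0, 0], 0],
  [[-0.0009, -0.006, 0], [0, 0, 0], 0],
])

```text
time_s: 8.15
eef_pos: [0.515, 0.2578, 0.0838]
tcp_rot: [[0.141, 0.99, 0.001], [0.99, -0.141, 0.002], [0.002, 0.001, -1.0]]
wrist_force: [-5.2, 1.1, 12.6]
finger_gap: -0.002
```

>>> drive_tool([
  [[-0.0001, -0.001, 0], [0, 0, 0], 0],
  [[-0.0003, -0.002, 0], [0, 0, 0], 0],
  [[-0.0004, -0.003, 0], [0, 0, 0], 0],
  [[-0.0004, -0.003, 0], [0, 0, 0], 0],
])

```text
time_s: 8.65
eef_pos: [0.5146, 0.2548, 0.0838]
tcp_rot: [[0.141, 0.99, 0.001], [0.99, -0.141, 0.002], [0.002, 0.001, -1.0]]
wrist_force: [-5.2, 1.3, 13.3]
finger_gap: -0.0
```

>>> drive_tool([
  [[-0.0001, -0.001, 0], [0, 0, 0], 0],
  [[-0.0002, -0.0015, 0], [0, 0, 0], 0],
  [[-0.0002, -0.0015, 0], [0, 0, 0], 0],
])

```text
time_s: 9.02
eef_pos: [0.5145, 0.2539, 0.0839]
tcp_rot: [[0.142, 0.99, 0.001], [0.99, -0.142, 0.003], [0.003, 0.001, -1.0]]
wrist_force: [-5.6, 4.5, 11.9]
finger_gap: 0.001
```

>>> drive_tool([
  [[-0.0001, -0.001, 0], [0, 0, 0], 0],
  [[-0.0002, -0.0015, 0], [0, 0, 0], 0],
  [[-0.0002, -0.0015, 0], [0, 0, 0], 0],
])

```text
time_s: 9.4
eef_pos: [0.5145, 0.2536, 0.0843]
tcp_rot: [[0.142, 0.99, 0.002], [0.99, -0.142, 0.005], [0.005, 0.002, -1.0]]
wrist_force: [-5.3, 8.5, 12.6]
finger_gap: -0.002
```

Run:
```python
from h import *
s=env.state();print(s["time_s"],s["eef_pos"],s["wrist_force"])
b=env.snapshot("side")
b=cv2.resize(b[190:290,170:290],(720,600),interpolation=cv2.INTER_CUBIC)
cv2.imwrite("pics/s4.png",cv2.cvtColor(b,cv2.COLOR_RGB2BGR))
```

```text
9.4 [0.51454725 0.25363186 0.08425716] [-5.30846601  8.54473486 12.61884116]
```

View pics/s4.png

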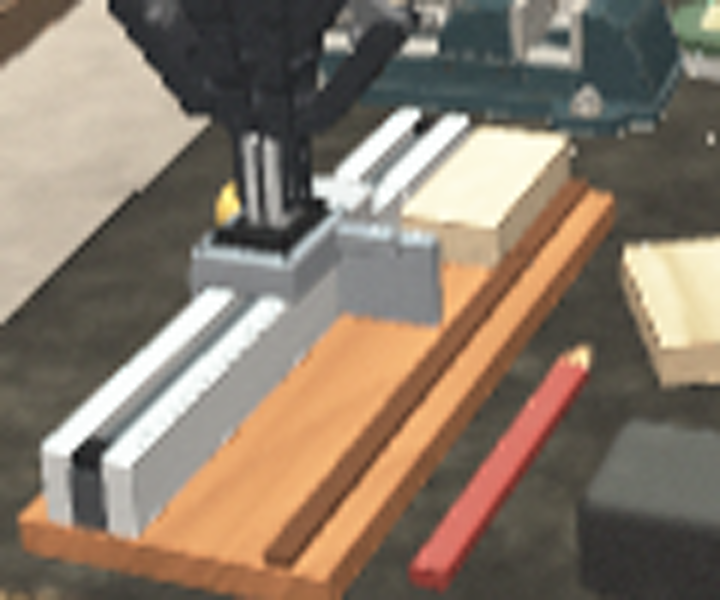

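The slide rests against the set stop: the TCP stalls with 8.5 N of push, and the 98 mm of travel matches the 97.5 mm measured. I lift straight up so the brake bites.

>>> drive_tool([
  [[0, 0, 0.002], [0, 0, 0], 0],
  [[0, 0, 0.004], [0, 0, 0], 0],
  [[0, 0, 0.006], [0, 0, 0], 0],
  [[0, 0, 0.009], [0, 0, 0], 0],
  [[0, 0, 0.014], [0, 0, 0], 0],
  [[0, 0, 0.03], [0, 0, 0], 0],
  [[0, 0, 0.08], [0, 0, 0], 0],
  [[0, 0, 0.13], [0, 0, 0], 0],
  [[-0.01, -0.03, 0.18], [0, 0, 0], 0],
  [[-0.02, -0.06, 0.2], [0, 0, 0], 0],
  [[-0.02, -0.06, 0.2], [0, 0, 0], 0],
  [[-0.02, -0.06, 0.2], [0, 0, 0], 0],
])

```text
time_s: 10.95
eef_pos: [0.4936, 0.1908, 0.2816]
tcp_rot: [[0.142, 0.99, -0.0], [0.99, -0.142, 0.0], [0.0, -0.0, -1.0]]
wrist_force: [-0.5, 0.8, -0.6]
finger_gap: 0.0
```

Run:
```python
from h import *
import pickle
s=env.state();print(s["time_s"],s["eef_pos"],s["wrist_force"])
im=env.snapshot("wrist");pickle.dump((s,im),open("w5.pkl","wb"))
cv2.imwrite("pics/w5.png",cv2.cvtColor(cv2.resize(im,(768,576),interpolation=cv2.INTER_CUBIC),cv2.COLOR_RGB2BGR))
print(cast(cam("scene"),[(265,222),(278,235),(325,200)],.05),cast(cam("scene"),[(335,205)],.09))
```

```text
10.95 [0.49364868 0.19083163 0.28162188] [-0.53494099  0.77684941 -0.59712461]
[[ 0.4001344  -0.03736074  0.05      ]
 [ 0.39194643 -0.10082733  0.05      ]
 [ 0.60850204 -0.10344166  0.05      ]] [[ 0.57941502 -0.16024971  0.09      ]]
```

View pics/w5.png

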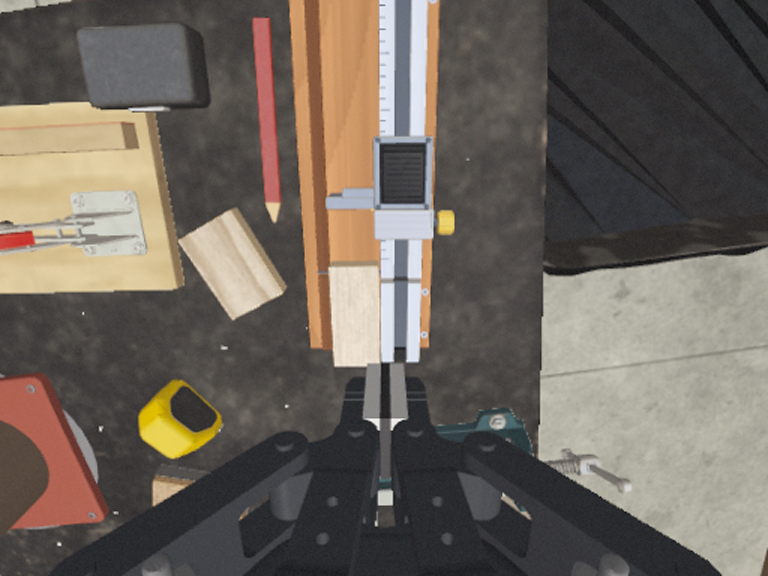

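The view shows the slide butting on the set stop (top edge near row 208). The blank is at x 329–379, rows 262–366, and the vice starts near row 405, behind the gripper.

Run:
```python
from h import *
import pickle
s,im=pickle.load(open("w5.pkl","rb"));C=cam("wrist",s)
yaw=-.1407;ex=np.array([np.cos(yaw),np.sin(yaw)]);ey=np.array([-ex[1],ex[0]]);c=np.array([.4855,.2458])
J=lambda uv,z:[(round(float((p[:2]-c)@ex*1000),1),round(float((p[:2]-c)@ey*1000),1)) for p in cast(C,np.array(uv)/1.5,z)]
hsv=cv2.cvtColor(im,cv2.COLOR_RGB2HSV);m=((hsv[...,1]<110)&(hsv[...,2]>150)).astype(np.uint8)
m[:,:215]=0;m[:,252:]=0;m[:170]=0;m[250:]=0
n,l,st,_=cv2.connectedComponentsWithStats(m);print("blank bbox(orig)",st[1+st[1:,4].argmax()])
print("blank corners",J([(330,262.5),(379,262.5),(333,366),(382,366)],.037))
print("base front corner",J([(309,348),(428,348)],.015))
print("slide +y edge",J([(376,138),(432,138)],.064),"set back",J([(376,236),(433,235)],.063),"joint",J([(376,210)],.063))
print("plate",J([(328,208),(375,209)],.057))
print("vice near",J([(500,407)],.06),cast(C,np.array([(500,407)])/1.5,.06))
for jy in(-.190,-.185,-.127): print(jy,c-.012*ex+jy*ey)
```

```text
blank bbox(orig) [ 218  174   34   71 2224]
blank corners [(-33.6, -65.4), (10.1, -65.5), (-35.3, -169.0), (12.3, -169.1)]
base front corner [(-61.8, -160.3), (58.8, -160.6)]
slide +y edge [(8.8, 38.6), (51.2, 38.6)] set back [(8.1, -36.6), (54.5, -35.8)] joint [(8.3, -15.6)]
plate [(-30.7, -14.7), (7.4, -15.6)]
vice near [(124.3, -200.9)] [[0.58038642 0.02943922 0.06      ]]
-0.19 [0.4469737 0.0593604]
-0.185 [0.44767488 0.06431099]
-0.127 [0.45580858 0.12173784]
```

>>> drive_tool([
  [[-0.015, -0.045, 0], [0, 0, 0], 0],
  [[-0.032, -0.09, -0.01], [0, 0, 0], 0],
  [[-0.047, -0.132, -0.02], [0, 0, 0], 0],
  [[-0.047, -0.132, -0.06], [0, 0, 0], 0],
  [[-0.047, -0.132, -0.11], [0, 0, 0], 0],
  [[-0.047, -0.132, -0.16], [0, 0, 0], 0],
  [[-0.047, -0.132, -0.2], [0, 0, 0], 0],
  [[-0.047, -0.132, -0.225], [0, 0, 0], 0],
  [[-0.047, -0.132, -0.238], [0, 0, 0], 0],
  [[-0.047, -0.132, -0.238], [0, 0, 0], 0],
  [[-0.047, -0.132, -0.238], [0, 0, 0], 0],
  [[-0.047, -0.132, -0.238], [0, 0, 0], 0],
])

```text
time_s: 12.5
eef_pos: [0.4479, 0.0588, 0.045]
tcp_rot: [[0.141, 0.99, 0.002], [0.99, -0.141, -0.0], [0.0, 0.002, -1.0]]
wrist_force: [-0.4, 0.2, -0.5]
finger_gap: -0.0
```

Run:
```python
from h import *
s=env.state();print(s["time_s"],s["eef_pos"],s["wrist_force"])
a=env.snapshot("wrist");b=env.snapshot("side")
b=cv2.resize(b[180:276,190:310],(480,384),interpolation=cv2.INTER_CUBIC);a=a[80:290,130:392];a=cv2.resize(a,(480,384),interpolation=cv2.INTER_CUBIC)
cv2.imwrite("pics/w6.png",cv2.cvtColor(cv2.resize(np.hstack([a,b]),(800,320)),cv2.COLOR_RGB2BGR))
```

```text
12.5 [0.44785191 0.05876033 0.04497892] [-0.44548571  0.17740994 -0.4524756 ]
```

View pics/w6.png

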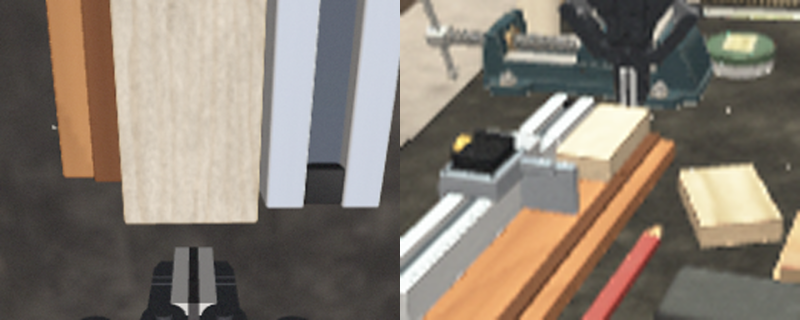

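The fingers (x 175–212) are centred on the blank's end (x 125–257), with about 11 mm of gap. Now I push gently.

>>> drive_tool([
  [[0.0004, 0.003, 0], [0, 0, 0], 0],
  [[0.0008, 0.006, 0], [0, 0, 0], 0],
  [[0.0011, 0.008, 0], [0, 0, 0], 0],
  [[0.0014, 0.01, 0], [0, 0, 0], 0],
  [[0.0017, 0.012, 0], [0, 0, 0], 0],
  [[0.002, 0.014, 0], [0, 0, 0], 0],
  [[0.0024, 0.017, 0], [0, 0, 0], 0],
  [[0.0028, 0.02, 0], [0, 0, 0], 0],
  [[0.0033, 0.023, 0], [0, 0, 0], 0],
  [[0.0037, 0.026, 0], [0, 0, 0], 0],
  [[0.0041, 0.029, 0], [0, 0, 0], 0],
  [[0.0045, 0.032, 0], [0, 0, 0], 0],
  [[0.005, 0.035, 0], [0, 0, 0], 0],
  [[0.0054, 0.038, 0], [0, 0, 0], 0],
  [[0.0058, 0.041, 0], [0, 0, 0], 0],
  [[0.0062, 0.044, 0], [0, 0, 0], 0],
  [[0.0067, 0.047, 0], [0, 0, 0], 0],
  [[0.007, 0.049, 0], [0, 0, 0], 0],
  [[0.0071, 0.05, 0], [0, 0, 0], 0],
  [[0.0071, 0.05, 0], [0, 0, 0], 0],
])

```text
time_s: 15.1
eef_pos: [0.4539, 0.1089, 0.0438]
tcp_rot: [[0.141, 0.99, 0.0], [0.99, -0.141, 0.0], [0.0, 0.0, -1.0]]
wrist_force: [-0.2, 0.6, -0.3]
finger_gap: -0.004
```

>>> drive_tool([
  [[0.0001, 0.001, 0], [0, 0, 0], 0],
  [[0.0003, 0.002, 0], [0, 0, 0], 0],
  [[0.0004, 0.003, 0], [0, 0, 0], 0],
  [[0.0006, 0.004, 0], [0, 0, 0], 0],
  [[0.0007, 0.005, 0], [0, 0, 0], 0],
  [[0.0009, 0.006, 0], [0, 0, 0], 0],
  [[0.0009, 0.006, 0], [0, 0, 0], 0],
])

```text
time_s: 15.98
eef_pos: [0.4548, 0.1149, 0.0438]
tcp_rot: [[0.141, 0.99, 0.0], [0.99, -0.141, 0.0], [0.0, 0.0, -1.0]]
wrist_force: [0.1, -0.7, 0.6]
finger_gap: -0.001
```

>>> drive_tool([
  [[0.0001, 0.001, 0], [0, 0, 0], 0],
  [[0.0003, 0.002, 0], [0, 0, 0], 0],
  [[0.0004, 0.003, 0], [0, 0, 0], 0],
  [[0.0004, 0.003, 0], [0, 0, 0], 0],
])

```text
time_s: 16.48
eef_pos: [0.4552, 0.1179, 0.0438]
tcp_rot: [[0.141, 0.99, 0.0], [0.99, -0.141, 0.0], [0.0, 0.0, -1.0]]
wrist_force: [0.5, -0.2, 1.3]
finger_gap: -0.001
```

Run:
```python
from h import *
s=env.state();print(s["time_s"],s["eef_pos"],s["wrist_force"])
b=env.snapshot("side")
cv2.imwrite("pics/s7.png",cv2.cvtColor(cv2.resize(b[190:270,195:305],None,fx=7,fy=7,interpolation=cv2.INTER_CUBIC),cv2.COLOR_RGB2BGR))
```

```text
16.475 [0.45521006 0.11788043 0.04382146] [ 0.49161705 -0.21000246  1.30221731]
```

View pics/s7.png

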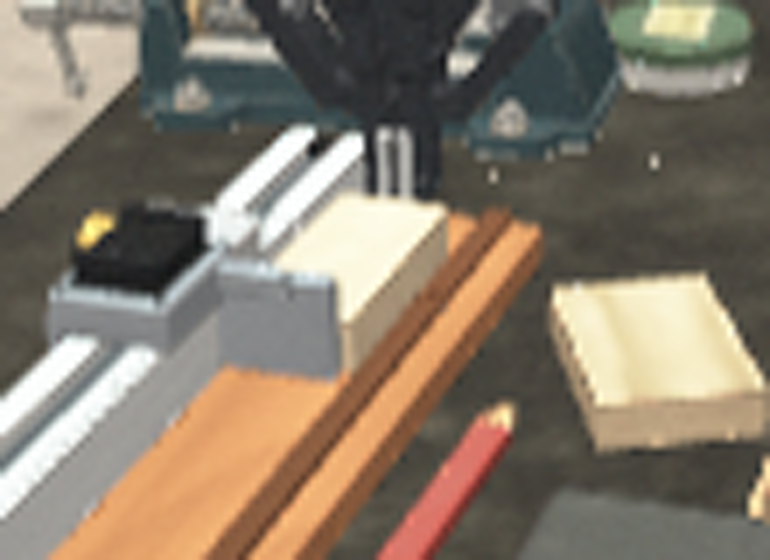

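The blank's far end is now close to the plate, hidden behind it at about (340, 330). I continue in small steps.

>>> drive_tool([
  [[0.0001, 0.0005, 0], [0, 0, 0], 0],
  [[0.0001, 0.001, 0], [0, 0, 0], 0],
  [[0.0002, 0.0015, 0], [0, 0, 0], 0],
  [[0.0002, 0.0015, 0], [0, 0, 0], 0],
])

```text
time_s: 17.02
eef_pos: [0.4553, 0.1193, 0.0438]
tcp_rot: [[0.141, 0.99, -0.0], [0.99, -0.141, 0.0], [0.0, -0.0, -1.0]]
wrist_force: [-0.3, -1.7, 0.3]
finger_gap: 0.002
```

>>> drive_tool([
  [[0.0001, 0.0005, 0], [0, 0, 0], 0],
  [[0.0001, 0.001, 0], [0, 0, 0], 0],
  [[0.0001, 0.001, 0], [0, 0, 0], 0],
])

```text
time_s: 17.4
eef_pos: [0.4555, 0.1203, 0.0438]
tcp_rot: [[0.142, 0.99, 0.0], [0.99, -0.142, 0.0], [0.0, 0.0, -1.0]]
wrist_force: [-0.4, -1.4, 1.0]
finger_gap: -0.0
```

>>> drive_tool([
  [[0.0001, 0.0005, 0], [0, 0, 0], 0],
  [[0.0001, 0.001, 0], [0, 0, 0], 0],
  [[0.0001, 0.001, 0], [0, 0, 0], 0],
])

```text
time_s: 17.77
eef_pos: [0.4556, 0.1213, 0.0438]
tcp_rot: [[0.142, 0.99, -0.0], [0.99, -0.142, 0.0], [0.0, -0.0, -1.0]]
wrist_force: [-0.0, -0.4, -0.6]
finger_gap: 0.001
```

>>> drive_tool([
  [[0.0001, 0.0005, 0], [0, 0, 0], 0],
  [[0.0001, 0.001, 0], [0, 0, 0], 0],
  [[0.0001, 0.001, 0], [0, 0, 0], 0],
])

```text
time_s: 18.15
eef_pos: [0.4557, 0.1223, 0.0438]
tcp_rot: [[0.142, 0.99, -0.0], [0.99, -0.142, 0.0], [0.0, -0.0, -1.0]]
wrist_force: [-0.3, -0.3, 0.2]
finger_gap: 0.003
```

>>> drive_tool([
  [[0.0001, 0.0005, 0], [0, 0, 0], 0],
  [[0.0001, 0.001, 0], [0, 0, 0], 0],
  [[0.0001, 0.001, 0], [0, 0, 0], 0],
])

```text
time_s: 18.52
eef_pos: [0.4558, 0.123, 0.0438]
tcp_rot: [[0.141, 0.99, -0.0], [0.99, -0.141, -0.001], [-0.001, 0.0, -1.0]]
wrist_force: [0.3, -3.1, 0.0]
finger_gap: 0.005
```

>>> drive_tool([
  [[0.0001, 0.0003, 0], [0, 0, 0], 0],
  [[0.0001, 0.0005, 0], [0, 0, 0], 0],
  [[0.0001, 0.0005, 0], [0, 0, 0], 0],
])

```text
time_s: 18.9
eef_pos: [0.4558, 0.1231, 0.0438]
tcp_rot: [[0.141, 0.99, -0.0], [0.99, -0.141, -0.001], [-0.001, -0.0, -1.0]]
wrist_force: [0.1, -6.4, 1.6]
finger_gap: 0.0
```

The push force rose to 6.4 N with no further motion, so the blank is seated, well under the brake's 20 N. I back off, rise and check.

>>> drive_tool([
  [[-0.0002, -0.001, 0], [0, 0, 0], 0],
  [[-0.0006, -0.004, 0], [0, 0, 0], 0],
  [[-0.002, -0.014, 0], [0, 0, 0], 0],
  [[-0.004, -0.03, 0.0], [0, 0, 0], 0],
  [[-0.004, -0.03, 0.05], [0, 0, 0], 0],
  [[-0.004, -0.03, 0.11], [0, 0, 0], 0],
  [[-0.004, -0.03, 0.17], [0, 0, 0], 0],
  [[0.01, 0.0, 0.22], [0, 0, 0], 0],
  [[0.03, 0.04, 0.238], [0, 0, 0], 0],
  [[0.038, 0.068, 0.238], [0, 0, 0], 0],
  [[0.038, 0.068, 0.238], [0, 0, 0], 0],
  [[0.038, 0.068, 0.238], [0, 0, 0], 0],
])

```text
time_s: 20.4
eef_pos: [0.4935, 0.1907, 0.2812]
tcp_rot: [[0.142, 0.99, -0.001], [0.99, -0.142, -0.001], [-0.001, -0.001, -1.0]]
wrist_force: [0.4, -0.6, -1.1]
finger_gap: -0.001
```

Run:
```python
from h import *
import pickle
s=env.state();print(s["time_s"],s["eef_pos"],s["wrist_force"])
im=env.snapshot("wrist");pickle.dump((s,im),open("w8.pkl","wb"))
b=env.snapshot("side")
a=cv2.resize(im[70:250,185:335],(480,576),interpolation=cv2.INTER_CUBIC);b=cv2.resize(b[195:285,175:285],(320,262),interpolation=cv2.INTER_CUBIC)
o=np.zeros((576,800,3),np.uint8);o[:,:480]=a;o[:262,480:]=b
cv2.imwrite("pics/w8.png",cv2.cvtColor(o,cv2.COLOR_RGB2BGR))
```

```text
20.4 [0.49346474 0.19065793 0.28117793] [ 0.37882864 -0.59427632 -1.0519571 ]
```

View pics/w8.png

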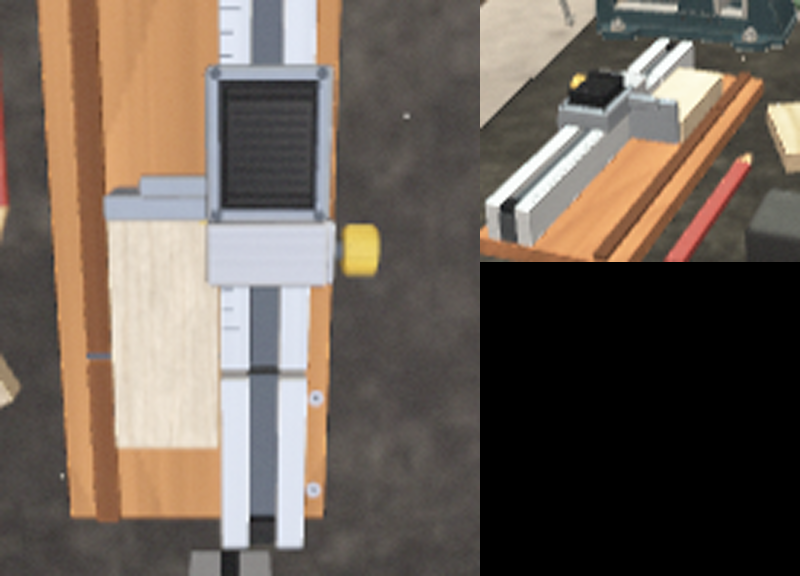

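The blank butts on the plate (seam at row 220) and the slide on the set stop (seam at row 222), with no visible gap. As a numeric check I compare the slide's position before and after the blank push, and the blank's free end.

Run:
```python
from h import *
import pickle
yaw=-.1407;ex=np.array([np.cos(yaw),np.sin(yaw)]);ey=np.array([-ex[1],ex[0]]);c=np.array([.4855,.2458])
for f in("w5","w8"):
    s,im=pickle.load(open(f+".pkl","rb"));C=cam("wrist",s);g=cv2.cvtColor(im,cv2.COLOR_RGB2GRAY)
    m=(g<75).astype(np.uint8);m[:,:252]=0;m[:,288:]=0;m[:93]=0;m[138:]=0
    n,l,st,ce=cv2.connectedComponentsWithStats(m);i=1+st[1:,4].argmax()
    p=cast(C,[ce[i]],.074)[0,:2]-c;print(f,"pad",st[i],ce[i],"jig mm",p@ex*1e3,p@ey*1e3)
p=cast(C,[(237,209.7)],.037)[0,:2]-c;print("blank -y end jy",p@ey*1e3)
print(env.sign_off())
```

```text
w5 pad [ 253   96   31   40 1158] [267.49913644 115.29620035] jig mm 27.781756210256773 13.48886163810875
w8 pad [ 254   95   30   40 1156] [268.08304498 114.53460208] jig mm 28.050938277285756 13.90484132040809
blank -y end jy -115.6694580124331
the job is handed in; nothing more can be done
None
```

The jig is set and the job is handed in, at about 20.5 s on the robot's clock. I haven't seen a verdict, because sign-off reports none.

- **Slide:** I pressed the pad to about 13 N (near its bottom) and pushed the slide 98 mm until it stalled on the set stop, against 97.5 mm measured beforehand. With that push, about 8.5 N, still on, I let the pad up so the brake bit.
- **Blank:** I pushed it by its free end in steps of about 1 mm until it stalled on the plate at 6.4 N, well under the brake's 20 N. Then I backed off clear of everything.
- **Last checks:** The final picture shows no gap at either contact. The blank's free end reads jig y = -115.7 mm, where about -115.5 was expected.
- **Disagreement:** The pad's position before and after the blank push differs by 0.4 mm. I take this as measurement noise, since a real shift would need more than the brake's 20 N. The wrist view can't rule out a gap of a few tenths of a millimetre.

The pencil and off-cut looked undisturbed in the last picture. I didn't check the combination square or the glue bottle after the moves; neither was near the arm's path.

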